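# Line up the bit canisters by height

### The arm

A 6-joint arm with a two-finger parallel gripper is mounted at the origin on the work surface. World frame = base frame: x ahead of the robot, y to its left, z up, the work surface at z = 0. Lengths are in mm, angles in rad, forces in N, time in s.
With the tool pointing down it reaches from about 275 to 750 mm from the base axis. Payload 10.2 kg.
Tool frame: the origin (TCP) lies at the very end of the fingers, on their centre line; the grasp point (between the pads) lies 19 mm behind it (robot.grip_point_offset is the distance from the TCP to the grasp point, in mm); z points along the fingers, y is the line along which they close (so a half turn about z gives the same grasp; the last joint's range is limited). The gripper opens to 85 mm and grips with 20 to 120 N. Pads are 22 mm wide; open, the fingers measure 114 mm over their backs; the gripper's body (76 mm by 85 mm) begins 54 mm behind the grasp point. The pads swing forward as they close: fully open they stand 13 mm farther back than shut.
Start: joints at [0.968, 0.313, 1.498, -0, 1.331, -0.223], TCP at [194.649, 487.589, 231.294] pointing down, gripper open.
Joint ranges: [-2.94, 2.94], [-0.97, 2.17], [0.19, 2.56], [-1.23, 4.37], [0.02, 3.11], [-2.88, 2.88]. Speed limits (rad/s): [2.39, 2.39, 3.01, 3.14, 3.14, 3.14].

### API

Orientations are given as a unit quaternion [w, x, y, z].
In Python, from plant import robot, cams gives the robot as it stands.
- The arm moves only by the tool move_arm, never from a script. Its argument "targets" is text: rows parted by semicolons, each of 5 numbers parted by spaces: the shift along the world's x, y, z in cm, then the turn about the world's z in rad, then the opening, from 0 (shut) to 1 (fully open). In form: tx ty tz roll grip; .... A call has 1 to 12 rows; each row is the pose to reach, as a shift and turn from the pose commanded when the call began; what a row does not reach only later rows make up. A row lasts 1/10 s, in which the tool goes at most 50 mm and 8.59 degrees, less where a joint would pass 70% of its speed; a pose out of reach is approached as far as the arm can. A call with a gripper value outside its range is refused whole. The fingers move at their own pace and stop on an object; "newtons" is the grip in N (left out, the last holds). Time passes only in rows, so rows that repeat a pose let the fingers close. It gives the time, the measured TCP pose, the force, the opening and the grip force at its end, in the units of the state.
- robot.state(): the state, without advancing time (a new reading comes with each control period).
- cams.snapshot(name): name is "scene" or "side" or "wrist"; returns a dict with "img" (384x512x3 uint8, red, green, blue), "fx", "fy", "cx", "cy" (pixels), "camera_from_world" (4x4, takes a point from world to camera coordinates). Camera axes: x right, y down, z forward; pixel columns grow to the right and rows downward; lengths in mm; the calibration is good to about 2 mm. A picture is of the moment at which its call begins. There is no depth.
- robot.finish_job(): hands the job in; it is judged then, once.
The state is a dict: "time": time; "joint_positions": joint angles; "joint_velocities": joint speeds; "effort": joint torques, N m; "eef_pos": TCP position; "tool_rot": TCP orientation; "ft_force": force on the tool from outside, world axes, zero at the start; "moment": the same for the moment, N m; "finger_gap": finger opening in mm; "finger_force": force on a finger pad.
Only numpy, scipy, OpenCV 4.12 (cv2) and the standard library are available. Lean on these libraries where they do the work, as an engineer would, in place of code of your own. Each camera call takes 0.05 s, during which the arm holds its last target. There are 200 camera calls.

### The job

Stand the four steel bit canisters on the dark strip, each upright and centred on its own round mark, in order of height: the tallest on the mark next to the yellow block at one end of the strip, the next tallest beside it, and so on down to the shortest at the grey end. Let go of them all and leave them standing still.

Things in the scene. Friction and masses are not known exactly. Their poses are not given: they have to be found in the camera images.
- canister_black: The tallest bit canister: a loose upright steel cylinder with a black knurled screw cap 13 mm deep, 36 mm in diameter and 85 mm tall over all, 120 to 240 g. Origin: centre of its underside; z is its axis, up. It starts standing on the table (table top at height 0).
- canister_red: The second tallest bit canister: a loose upright steel cylinder with a red knurled screw cap 13 mm deep, 32 mm in diameter and 70 mm tall over all, 85 to 170 g. Origin: centre of its underside; z is its axis, up. It starts standing on the table (table top at height 0).
- canister_blue: The third tallest bit canister: a loose upright steel cylinder with a blue knurled screw cap 13 mm deep, 28 mm in diameter and 55 mm tall over all, 55 to 115 g. Origin: centre of its underside; z is its axis, up. It starts standing on the table (table top at height 0).
- canister_white: The shortest bit canister: a loose upright steel cylinder with a white knurled screw cap 13 mm deep, 24 mm in diameter and 40 mm tall over all, 35 to 70 g. Origin: centre of its underside; z is its axis, up. It starts standing on the table (table top at height 0).
- mark_a: One of four alike round marks, a white ring 42 mm across with a grey centre, printed flat (under 1 mm) on the 12 mm high, 56 mm wide dark steel strip fixed to the table. The marks form one straight row, 75 mm apart; which letter is where in the row changes from start to start. Origin: mark centre, on the strip's top face (12 mm above the table). y runs along the strip, x across it, z up.
- mark_b: One of four alike round marks, a white ring 42 mm across with a grey centre, printed flat (under 1 mm) on the 12 mm high, 56 mm wide dark steel strip fixed to the table. The marks form one straight row, 75 mm apart; which letter is where in the row changes from start to start. Origin: mark centre, on the strip's top face (12 mm above the table). y runs along the strip, x across it, z up.
- mark_c: One of four alike round marks, a white ring 42 mm across with a grey centre, printed flat (under 1 mm) on the 12 mm high, 56 mm wide dark steel strip fixed to the table. The marks form one straight row, 75 mm apart; which letter is where in the row changes from start to start. Origin: mark centre, on the strip's top face (12 mm above the table). y runs along the strip, x across it, z up.
- mark_d: One of four alike round marks, a white ring 42 mm across with a grey centre, printed flat (under 1 mm) on the 12 mm high, 56 mm wide dark steel strip fixed to the table. The marks form one straight row, 75 mm apart; which letter is where in the row changes from start to start. Origin: mark centre, on the strip's top face (12 mm above the table). y runs along the strip, x across it, z up.
- yellow_block: Yellow plastic block fixed on the strip at one end of the row of marks, 56 mm across the strip, 26 mm along it, 16 mm high above the strip's top. It may be at either end of the strip; a like block in grey is at the other end. Origin: centre of its underside, on the strip's top face, in line with the marks and 57.5 mm from the centre of the nearest one (then 132.5, 207.5 and 282.5 mm to the others). y runs along the strip, x across it, z up.

How it is judged (in metres and radians):
At the end, for the whole second after the job is handed in: All four canisters stand upright (tilt under 0.1 rad) on the strip, underside within 3 mm of its top, each within 13 mm of its mark along and across the strip, in order of height from the yellow block (tallest) to the grey end (shortest); released and at rest (under 0.02 m/s) (horizontal distance between canister_black and yellow_block between 0.0445 and 0.0705 m and x of canister_black in the frame of yellow_block between -0.013 and 0.013 m and height (world z) of canister_black between 0.009 and 0.015 m and angle between each of canister_black, canister_red, canister_blue, canister_white's own z axis and vertical below 0.1 rad and linear speed of each of canister_black, canister_red, canister_blue, canister_white below 0.02 m/s and contact force between each of canister_black, canister_red, canister_blue, canister_white and the fingers below 0.05 N and horizontal distance between canister_red and yellow_block between 0.1195 and 0.1455 m and x of canister_red in the frame of yellow_block between -0.013 and 0.013 m and height (world z) of canister_red between 0.009 and 0.015 m and horizontal distance between canister_blue and yellow_block between 0.1945 and 0.2205 m and x of canister_blue in the frame of yellow_block between -0.013 and 0.013 m and height (world z) of canister_blue between 0.009 and 0.015 m and horizontal distance between canister_white and yellow_block between 0.2695 and 0.2955 m and x of canister_white in the frame of yellow_block between -0.013 and 0.013 m and height (world z) of canister_white between 0.009 and 0.015 m); the robot touches nothing.
It also fails if it takes over 104 s, if anything falls off the work surface, if the arm or the gripper's body presses on something with over 40 N, if the wrist force passes 120 N, or if a joint passes its speed limit or range.

## Working session

There is one attempt and no reset: what is moved stays moved. The work goes in short steps, Python scripts to look and compute and a tool call to move; the robot and the scene stay as the last step left them, time stands still between calls to the robot, and variables do not carry over. Pictures are saved under pics/ and viewed, at most 14 in all, crops included, and the job is handed in when it is done.

Besides the shell and the picture viewer there is one more tool, called by a JSON object that holds its "fn" and its "kwargs", one argument or row to a line. move_arm: Moves the arm, as the interface text tells. Its arguments: {"type":"object","properties":{"targets":{"type":"string"},"newtons":{"type":"number"}},"required":["targets"]}

```bash
mkdir -p pics; ls
python3 - <<'E'
from plant import robot,cams
import cv2,numpy as np
ims=[]
for n in("scene","side"):
    s=cams.snapshot(n); cv2.imwrite(f"pics/{n}0.png",s["img"][:,:,::-1]); np.save(f"{n}.npy",s,allow_pickle=True)
    print(n,s["fx"],s["cx"],s["cy"],np.round(s["camera_from_world"],3).tolist())
print(robot.state())
E
```

```text
pics
scene 429.7827118075573 260.121577769297 196.83971248296615 [[-0.776, 0.63, -0.023, 434.242], [0.39, 0.452, -0.802, -185.379], [-0.495, -0.632, -0.596, 1138.456], [0.0, 0.0, 0.0, 1.0]]
side 462.017529602793 256.34784277745314 188.18143359911028 [[0.889, -0.458, -0.005, -502.901], [-0.321, -0.616, -0.719, 198.391], [0.327, 0.641, -0.695, 746.143], [0.0, 0.0, 0.0, 1.0]]
{'time': 0.1, 'joint_positions': array([ 9.67589506e-01,  3.13378461e-01,  1.49836089e+00, -2.94364925e-06,
        1.33099652e+00, -2.23436627e-01]), 'joint_velocities': array([ 1.89455283e-04, -1.93874894e-03, -4.33780895e-03,  8.84325292e-04,
       -1.45119079e-05, -6.59794415e-04]), 'effort': array([ 4.77363792e-03, -4.12900972e+01, -2.60138869e+01, -2.91819219e-06,
        3.00579479e-03,  3.03204808e-05]), 'eef_pos': array([194.51754618, 487.387946  , 230.80036202]), 'tool_rot': array([-2.28279948e-04,  1.88745683e-01,  9.82025835e-01, -5.24049624e-04]), 'ft_force': array([-0.19155012,  0.01245969, -0.64037539]), 'moment': array([ 0.02910763, -0.02834281,  0.00759097]), 'finger_force': 0.0, 'finger_gap': 85.60725843308948}
```

View pics/scene0.png

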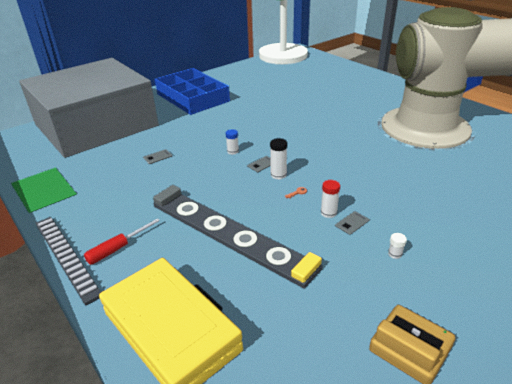

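View pics/side0.png

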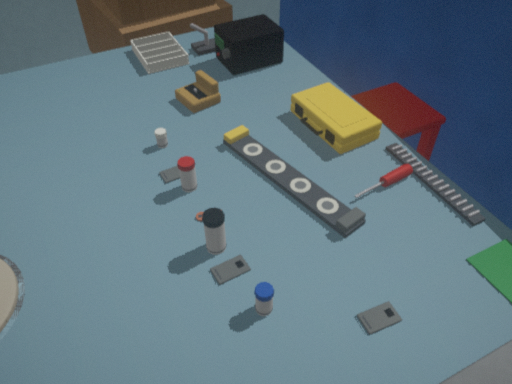

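The scene view shows the caps at black (278,146), red (331,188), blue (232,135) and white (398,241). The marks run from (187,208) to (279,256), with the yellow block at (307,267). The side view shows the same items: caps at (213,218), (187,163), (264,292) and (160,134), and marks from (253,150) to (327,205).

```bash
cat > h.py <<'E'
import numpy as np,cv2
def ray(s,u,v,z):
    T=s["camera_from_world"];R=T[:3,:3];c=-R.T@T[:3,3]
    d=R.T@np.array([(u-s["cx"])/s["fx"],(v-s["cy"])/s["fy"],1]);return (c+d*(z-c[2])/d[2])[:2]
def proj(s,p):
    q=s["camera_from_world"]@np.append(p,1);return np.array([s["fx"]*q[0]/q[2]+s["cx"],s["fy"]*q[1]/q[2]+s["cy"]])
def mask(img,col):
    h=cv2.cvtColor(img,cv2.COLOR_RGB2HSV)
    r={"blue":((110,170,60),(125,255,255)),"black":((0,0,0),(179,255,45)),"white":((0,0,165),(179,60,255)),"yellow":((20,150,120),(32,255,255))}
    if col=="red": return cv2.inRange(h,(0,170,70),(6,255,255))|cv2.inRange(h,(172,170,70),(179,255,255))
    return cv2.inRange(h,*r[col])
def blob(img,col,u,v,r):
    m=mask(img,col);k=np.zeros_like(m);cv2.circle(k,(int(u),int(v)),int(r),255,-1);m&=k
    n,l,st,c=cv2.connectedComponentsWithStats(m)
    i=1+np.argmax(st[1:,4]);return c[i],st[i]
E
python3 - <<'E'
from h import *
S={n:np.load(n+".npy",allow_pickle=True).item() for n in("scene","side")}
H=dict(black=85,red=70,blue=55,white=40)
P={"scene":dict(black=(278,146),red=(331,188),blue=(232,135),white=(398,241)),"side":dict(black=(213,218),red=(187,163),blue=(264,292),white=(160,134))}
M={"scene":[(279,256),(245,239),(215,223),(187,208)],"side":[(253,150),(276,167),(300,185),(327,205)]}
for n,s in S.items():
    for c,p in P[n].items():
        b,st=blob(s["img"],c,*p,14); print(n,c,b.round(1),st,ray(s,*b,H[c]-5).round(1))
    for p in M[n]:
        b,st=blob(s["img"],"white",*p,14); x,y,w,h=st[:4]; b=(x+w/2-.5,y+h/2-.5); print(n,b,st,ray(s,*b,12).round(1))
    b,st=blob(s["img"],"yellow",*((307,267)if n=="scene" else (236,133)),18);print(b,ray(s,*b,26).round(1))
E
```

```text
scene black [278.5 144.4] [271 139  16  12 159] [442.8 -78.4]
scene red [330.6 186.7] [323 180  17  14 188] [456.8  88.9]
scene blue [231.1 133.9] [226 130  11   9  85] [ 460.  -230.5]
scene white [396.7 242.8] [389 233  18  22 296] [460.1 248.7]
scene (np.float64(278.0), np.float64(255.5)) [266 247  25  18 269] [618.9 123.2]
scene (np.float64(245.0), np.float64(238.5)) [234 231  23  16 231] [635.9  51.1]
scene (np.float64(214.5), np.float64(222.5)) [204 216  22  14 200] [652.8 -23. ]
scene (np.float64(187.0), np.float64(208.5)) [177 202  21  14 180] [670.2 -95.1]
[306.06342495 266.73572939] [610.3 183.5]Traceback (most recent call last):
  File "<stdin>", line 8, in <module>
  File "h.py", line 15, in blob
    i=1+np.argmax(st[1:,4]);return c[i],st[i]
        ~~~~~~~~~^^^^^^^^^^
    return _wrapfunc(a, 'argmax', axis=axis, out=out, **kwds)
    return bound(*args, **kwds)
ValueError: attempt to get argmax of an empty sequence
```

```bash
sed -i 's/(179,255,45)/(179,255,60)/;s/(0,0,165)/(0,0,150)/;s/(110,170,60)/(106,150,60)/' h.py
python3 - <<'E'
from h import *
S={n:np.load(n+".npy",allow_pickle=True).item() for n in("side",)}
H=dict(black=85,red=70,blue=55,white=40)
P={"side":dict(black=(213,218),red=(187,163),blue=(264,292),white=(160,134))}
M={"side":[(253,150),(276,167),(300,185),(327,205)]}
for n,s in S.items():
    for c,p in P[n].items():
        try: b,st=blob(s["img"],c,*p,14); print(n,c,b.round(1),st,ray(s,*b,H[c]-5).round(1))
        except ValueError: print(c,cv2.cvtColor(s["img"],cv2.COLOR_RGB2HSV)[p[1]-3:p[1]+4:3,p[0]])
    for p in M[n]:
        b,st=blob(s["img"],"white",*p,14); x,y,w,h=st[:4]; b=(x+w/2-.5,y+h/2-.5); print(n,st,ray(s,*b,12).round(1))
    b,st=blob(s["img"],"yellow",236,133,18);print(b,ray(s,*b,26).round(1))
E
```

```text
side black [211.3 221.4] [203 212  20  15 108] [435.3 -88.9]
red [[  0 150 162]
 [  0 151 160]
 [178 133 134]]
side blue [263.8 290.3] [255 283  18  16 223] [ 459.5 -231.8]
side white [159.9 130.3] [153 126  16   9  96] [454.4 254.3]
side [243 144  19  12 122] [618.8 123.7]
side [266 160  20  13 144] [638.1  51.5]
side [290 178  21  14 162] [654.6 -21.3]
side [317 198  22  16 184] [671.2 -96.6]Traceback (most recent call last):
  File "<stdin>", line 12, in <module>
  File "h.py", line 15, in blob
    i=1+np.argmax(st[1:,4]);return c[i],st[i]
        ~~~~~~~~~^^^^^^^^^^
    return _wrapfunc(a, 'argmax', axis=axis, out=out, **kwds)
    return bound(*args, **kwds)
ValueError: attempt to get argmax of an empty sequence
```

{"fn": "move_arm", "kwargs": {
  "targets": "5 -4.5 0 -0.15 1;10 -9 0 -0.3 1;15 -13.5 0 -0.45 1;20 -18 0 -0.6 1;24 -21 0 -0.75 1;26 -23.5 -4 -0.9 1;26.2 -23.7 -8 -0.957 1;26.2 -23.7 -8 -0.957 1;26.2 -23.7 -8 -0.957 1;26.2 -23.7 -8 -0.957 1;26.2 -23.7 -8 -0.957 1"
}}

```text
time: 1.2
eef_pos: [456.5, 251.5, 152.5]
tool_rot: [0.0, 0.619, 0.785, 0.001]
ft_force: [0.2, 1.0, 0.3]
finger_gap: 85.4
finger_force: 0.0
```

Run:
```python
from plant import robot,cams
from h import *
s=cams.snapshot("wrist"); cv2.imwrite("pics/w1.png",s["img"][:,:,::-1]); np.save("w1.npy",s,allow_pickle=True)
st=robot.state();print(st["eef_pos"],st["tool_rot"],s["fx"],proj(s,np.array([456,251.5,40])),proj(s,np.array([456,251.5,0])))
print(np.round(s["camera_from_world"],3).tolist())
```

```text
[456.47128891 251.57703057 152.56995182] [5.63262402e-04 6.19175423e-01 7.85251990e-01 8.88845055e-04] 286.35280831855044 [257.49035711 186.08468457] [257.47581785 174.35584137]
[[0.972, 0.233, 0.003, -502.785], [0.22, -0.92, 0.326, 114.336], [0.078, -0.316, -0.946, 348.742], [0.0, 0.0, 0.0, 1.0]]
```

View pics/w1.png

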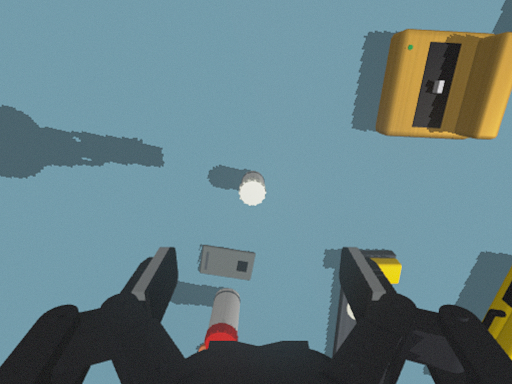

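The wrist view shows the white cap top at about (252,192), the red cap at about (222,335), and the yellow end of the strip at the right.

Run:
```python
from h import *
s=np.load("w1.npy",allow_pickle=True).item()
print(ray(s,252.5,192,40))
b,st=blob(s["img"],"red",222,335,30);print(b,st,ray(s,*b,66))
```

```text
[452.79962587 244.72198587]
[219.116 337.396] [205 331  32  18 250] [453.68973933  92.39759583]
```

{"fn": "move_arm", "kwargs": {
  "targets": "-0.35 -0.6 -4 0 1;-0.35 -0.6 -8 0 1;-0.35 -0.6 -12 0 1;-0.35 -0.6 -14.3 0 1;-0.35 -0.6 -14.3 0 1;-0.35 -0.6 -14.3 0 0;-0.35 -0.6 -14.3 0 0;-0.35 -0.6 -14.3 0 0;-0.35 -0.6 -14.3 0 0;-0.35 -0.6 -14.3 0 0;-0.35 -0.6 -14.3 0 0;-0.35 -0.6 -14.3 0 0",
  "newtons": 30
}}

```text
time: 2.45
eef_pos: [453.6, 244.8, 9.2]
tool_rot: [0.0, 0.62, 0.785, 0.001]
ft_force: [-1.2, -0.2, 5.9]
finger_gap: 23.4
finger_force: 29.2
```

Run:
```python
from plant import robot,cams
from h import *
s=cams.snapshot("wrist"); cv2.imwrite("pics/w2.png",s["img"][:,:,::-1])
st=robot.state();print(st["eef_pos"],st["finger_gap"],st["finger_force"],proj(s,st["eef_pos"]))
```

```text
[453.58016612 244.75847504   9.22226131] 23.111195009983007 29.15741890668869 [258.46650418 248.82848133]
```

View pics/w2.png

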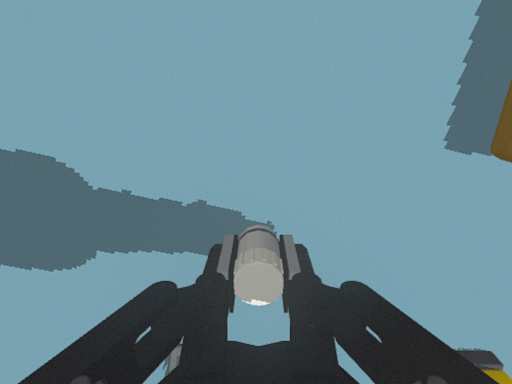

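{"fn": "move_arm", "kwargs": {
  "targets": "0 0 4 0 0;0 0 8 0 0;2.5 -4 10 0 0;5 -8 10 0 0;7.5 -12 10 0 0;10 -16 10 0 0;12.5 -20 10 0 0;15 -24 10 0 0;17.5 -28 10 0 0;20 -31.5 9 0 0;21.76 -34 7 0 0;21.76 -34 7 0 0"
}}

```text
time: 3.7
eef_pos: [670.5, -98.7, 74.8]
tool_rot: [-0.002, 0.621, 0.784, -0.001]
ft_force: [-0.3, -0.3, -1.6]
finger_gap: 22.9
finger_force: 29.8
```

Run:
```python
from plant import robot,cams
from h import *
s=cams.snapshot("wrist"); cv2.imwrite("pics/w3.png",s["img"][:,:,::-1]);np.save("w3.npy",s,allow_pickle=True)
st=robot.state();print(st["eef_pos"],st["finger_gap"],st["finger_force"],proj(s,st["eef_pos"]+[0,0,31]),proj(s,np.array([671.2,-95.2,12])))
```

```text
[670.28369295 -96.74929087  76.38150076] 22.923481523372836 29.780227839946747 [258.79895886 282.38625669] [260.5132537  202.56411741]
```

View pics/w3.png

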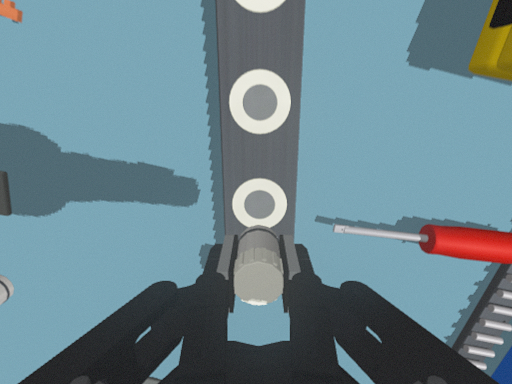

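{"fn": "move_arm", "kwargs": {
  "targets": "0 0 -2.5 0 0;0 0 -4.5 0 0;0 0 -5.2 0 0;0 0 -5.5 0 0;0 0 -5.6 0 0;0 0 -5.6 0 0;0 0 -5.6 0 0"
}}

```text
time: 4.45
eef_pos: [671.2, -95.5, 23.3]
tool_rot: [0.001, 0.62, 0.785, 0.0]
ft_force: [-0.6, 0.3, -0.0]
finger_gap: 23.2
finger_force: 29.8
```

{"fn": "move_arm", "kwargs": {
  "targets": "0 0 -0.15 0 0;0 0 -0.15 0 0;0 0 -0.15 0 0.5;0 0 -0.15 0 0.5;0 0 -0.15 0 0.5;0 0 -0.15 0 0.5;0 0 3 0 0.6;0 0 7 0 0.6;0 0 11 0 1;-4 -2.6 13 0 1;-8 -5.2 13 0 1;-12 -7.8 13 0 1"
}}

```text
time: 5.65
eef_pos: [549.3, -174.0, 153.0]
tool_rot: [0.001, 0.619, 0.785, 0.0]
ft_force: [0.6, -1.7, -0.1]
finger_gap: 85.5
finger_force: 0.0
```

{"fn": "move_arm", "kwargs": {
  "targets": "-4 -2.6 0 0 1;-8 -5.2 0 0 1;-9.1 -5.8 0 0 1;-9.1 -5.8 0 0 1;-9.1 -5.8 0 0 1;-9.1 -5.8 0 0 1"
}}

```text
time: 6.25
eef_pos: [460.7, -230.8, 152.2]
tool_rot: [0.0, 0.619, 0.785, 0.0]
ft_force: [0.9, -0.8, 0.3]
finger_gap: 85.2
finger_force: 0.0
```

Run:
```python
from plant import robot,cams
from h import *
s=cams.snapshot("wrist"); cv2.imwrite("pics/w4.png",s["img"][:,:,::-1]);np.save("w4.npy",s,allow_pickle=True)
st=robot.state();print(st["time"],st["eef_pos"],st["finger_gap"],proj(s,np.array([460,-231,55])))
b,t=blob(s["img"],"blue",*proj(s,np.array([460,-231,55])),40);print(b,t,ray(s,*b,55))
```

```text
6.3 [ 460.61519867 -230.71106016  152.14577324] 85.41353316900988 [257.3788349  191.64130573]
[255.75544794 192.19612591] [240 176  33  33 826] [ 458.72653944 -231.83906344]
```

View pics/w4.png

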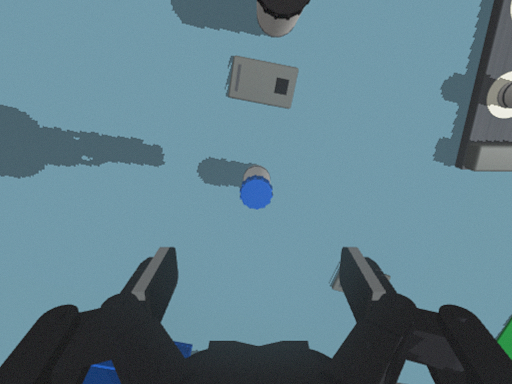

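The wrist view shows the blue cap at (256,192), directly below the gripper. White is standing on its mark at the right edge.

{"fn": "move_arm", "kwargs": {
  "targets": "-0.2 -0.1 -4 0 1;-0.2 -0.1 -8 0 1;-0.2 -0.1 -12 0 1;-0.2 -0.1 -13.8 0 1;-0.2 -0.1 -13.8 0 1;-0.2 -0.1 -13.8 0 0;-0.2 -0.1 -13.8 0 0;-0.2 -0.1 -13.8 0 0;-0.2 -0.1 -13.8 0 0;-0.2 -0.1 -13.8 0 0;-0.2 -0.1 -13.8 0 0;-0.2 -0.1 -13.8 0 0",
  "newtons": 30
}}

```text
time: 7.5
eef_pos: [458.2, -232.7, 15.2]
tool_rot: [0.001, 0.62, 0.785, 0.0]
ft_force: [-1.3, 1.6, 6.0]
finger_gap: 27.1
finger_force: 29.2
```

{"fn": "move_arm", "kwargs": {
  "targets": "0 0 4 0 0;0 0 8 0 0;3 3 11 0 0;6 6.3 11 0 0;9 9.5 11 0 0;12 12.7 11 0 0;15 16 11 0 0;18 19.2 10 0 0;19.6 21 8 0 0;19.6 21 6 0 0;19.6 21 5 0 0;19.6 21 5 0 0"
}}

```text
time: 8.7
eef_pos: [652.9, -22.6, 63.0]
tool_rot: [-0.001, 0.62, 0.785, -0.001]
ft_force: [-0.2, 0.1, -1.1]
finger_gap: 27.3
finger_force: 30.0
```

Run:
```python
from plant import robot,cams
from h import *
s=cams.snapshot("wrist"); cv2.imwrite("pics/w5.png",s["img"][:,:,::-1]);np.save("w5.npy",s,allow_pickle=True)
st=robot.state();print(st["eef_pos"],st["finger_gap"],st["finger_force"],proj(s,st["eef_pos"]+[0,0,40]),proj(s,np.array([653.9,-22.2,12])))
b,t=blob(s["img"],"blue",258,283,40);print(b,t,ray(s,*b,st["eef_pos"][2]+40))
```

```text
[653.50414446 -22.90481085  64.43892556] 27.3170725300776 30.03360092639923 [259.64868734 300.32364019] [260.01031473 212.41586167]
[257.84350919 289.91523414] [ 225  255   67   68 3374] [651.52883098 -17.91370375]
```

View pics/w5.png

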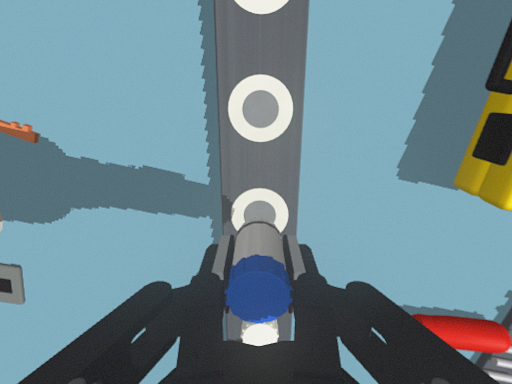

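{"fn": "move_arm", "kwargs": {
  "targets": "0.05 -0.2 -2 0 0;0.05 -0.2 -3 0 0;0.05 -0.2 -3.5 0 0;0.05 -0.2 -3.7 0 0;0.05 -0.2 -3.75 0 0;0.05 -0.2 -3.75 0 0;0.05 -0.2 -3.75 0 0.5;0.05 -0.2 -3.75 0 0.5;0.05 -0.2 -3.75 0 0.5;0.05 -0.2 -3.75 0 0.5;0.05 -0.2 1 0 0.6;0.05 -0.2 5 0 0.6"
}}

```text
time: 9.95
eef_pos: [654.0, -24.4, 115.4]
tool_rot: [-0.001, 0.62, 0.785, -0.0]
ft_force: [0.6, 0.4, 0.2]
finger_gap: 51.4
finger_force: 0.0
```

{"fn": "move_arm", "kwargs": {
  "targets": "0 0 4 0 1;-4 2.3 6 0 1;-8 4.6 6 0 1;-12 6.9 6 0 1;-16 9.2 6 0 1;-19.9 11.5 6 0 1;-19.9 11.5 6 0 1;-19.9 11.5 6 0 1;-19.9 11.5 6 0 1;-19.9 11.5 6 0 1"
}}

```text
time: 10.95
eef_pos: [456.1, 90.0, 174.2]
tool_rot: [0.0, 0.62, 0.785, 0.0]
ft_force: [0.7, -0.4, -0.5]
finger_gap: 85.5
finger_force: 0.0
```

Run:
```python
from plant import robot,cams
from h import *
s=cams.snapshot("wrist"); cv2.imwrite("pics/w6.png",s["img"][:,:,::-1]);np.save("w6.npy",s,allow_pickle=True)
st=robot.state();print(st["time"],st["eef_pos"],st["finger_gap"],proj(s,np.array([455,91,70])))
b,t=blob(s["img"],"red",*proj(s,np.array([455,91,70])),45);print(b,t,ray(s,*b,70))
```

```text
11.0 [455.95456852  90.07035754 174.12731317] 85.3494537372394 [257.30321494 187.76881615]
[257.29176201 191.41647597] [240 175  36  33 874] [455.79414005  87.59763589]
```

View pics/w6.png

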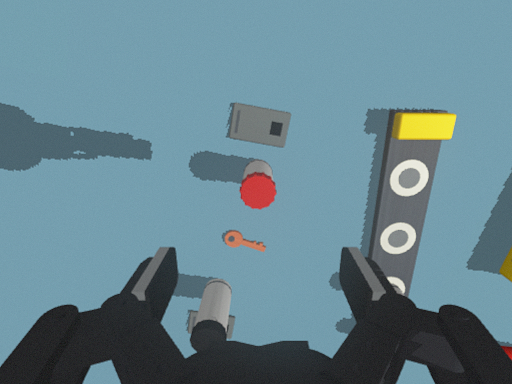

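The wrist view shows the red cap at (257,191), with the upper two marks and the yellow block at the right.

{"fn": "move_arm", "kwargs": {
  "targets": "0.05 -0.25 -4 0 1;0.05 -0.25 -8 0 1;0.05 -0.25 -12 0 1;0.05 -0.25 -14.9 0 1;0.05 -0.25 -14.9 0 1;0.05 -0.25 -14.9 0 0;0.05 -0.25 -14.9 0 0;0.05 -0.25 -14.9 0 0;0.05 -0.25 -14.9 0 0;0.05 -0.25 -14.9 0 0;0.05 -0.25 -14.9 0 0;0.05 -0.25 -14.9 0 0",
  "newtons": 40
}}

```text
time: 12.2
eef_pos: [456.4, 88.1, 26.5]
tool_rot: [0.001, 0.62, 0.785, 0.001]
ft_force: [-2.7, 0.6, 7.0]
finger_gap: 31.3
finger_force: 39.1
```

{"fn": "move_arm", "kwargs": {
  "targets": "0 0 4 0 0;0 0 7 0 0;3.5 -0.7 9 0 0;7.5 -1.5 9 0 0;11.5 -2.3 9 0 0;15 -3.1 9 0 0;18.1 -3.73 8 0 0;18.1 -3.73 6 0 0;18.1 -3.73 5 0 0;18.1 -3.73 5 0 0;18.1 -3.73 5 0 0"
}}

```text
time: 13.3
eef_pos: [636.7, 51.0, 76.3]
tool_rot: [0.0, 0.62, 0.785, 0.0]
ft_force: [0.1, 0.6, -0.7]
finger_gap: 30.9
finger_force: 40.2
```

Run:
```python
from plant import robot,cams
from h import *
s=cams.snapshot("wrist"); cv2.imwrite("pics/w7.png",s["img"][:,:,::-1]);np.save("w7.npy",s,allow_pickle=True)
st=robot.state();z=st["eef_pos"][2]+44;print(st["eef_pos"],st["finger_gap"],st["finger_force"],proj(s,np.r_[st["eef_pos"][:2],z]),proj(s,np.array([636.5,50.8,12])))
b,t=blob(s["img"],"red",258,300,50);print(b,t,ray(s,*b,z))
```

```text
[636.91618615  50.94708039  76.61893697] 31.225224331321606 40.230900049209595 [259.24461082 304.59381508] [257.96937995 205.81699194]
[257.70453956 300.11102464] [ 219  265   79   68 3855] [635.7683497   53.00637576]
```

View pics/w7.png

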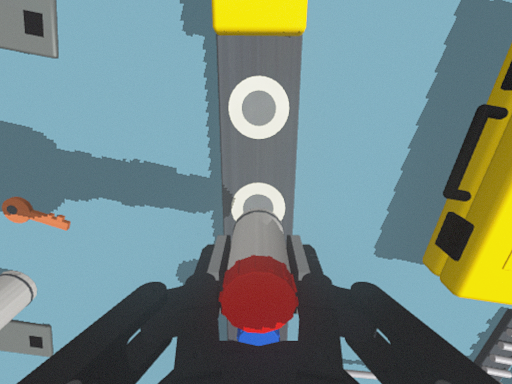

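The red cap in the grip matches the prediction to within about 2 mm, and mark 2 shows at (258,205) as predicted. I'll place it.

{"fn": "move_arm", "kwargs": {
  "targets": "0 -0.1 -2 0 0;0 -0.1 -3 0 0;0 -0.1 -3.5 0 0;0 -0.1 -3.7 0 0;0 -0.1 -3.75 0 0;0 -0.1 -3.75 0 0;0 -0.1 -3.75 0 0.5;0 -0.1 -3.75 0 0.5;0 -0.1 -3.75 0 0.5;0 -0.1 -3.75 0 0.5;0 -0.1 1 0 0.6;0 -0.1 5 0 0.6"
}}

```text
time: 14.55
eef_pos: [636.5, 49.8, 126.3]
tool_rot: [-0.0, 0.62, 0.785, -0.0]
ft_force: [0.9, 0.7, 0.4]
finger_gap: 51.3
finger_force: 0.0
```

{"fn": "move_arm", "kwargs": {
  "targets": "0 0 4 0 0.6;-3 -2 6 0 1;-7 -4.7 6 0 1;-11 -7.4 6 0 1;-15 -10 6 0 1;-19.5 -13.3 6 0 1;-19.5 -13.3 6 0 1;-19.5 -13.3 6 0 1;-19.5 -13.3 6 0 1;-19.5 -13.3 6 0 1"
}}

```text
time: 15.55
eef_pos: [442.6, -82.6, 185.2]
tool_rot: [0.0, 0.619, 0.785, 0.0]
ft_force: [-0.4, 0.2, -0.6]
finger_gap: 85.6
finger_force: 0.0
```

Run:
```python
from plant import robot,cams
from h import *
s=cams.snapshot("wrist"); cv2.imwrite("pics/w8.png",s["img"][:,:,::-1]);np.save("w8.npy",s,allow_pickle=True)
st=robot.state();print(st["time"],st["eef_pos"],st["finger_gap"],proj(s,np.array([441,-82,85])))
b,t=blob(s["img"],"black",*proj(s,np.array([441,-82,85])),40);print(b,t,ray(s,*b,85))
```

```text
15.6 [442.48256594 -82.61946978 185.12551151] 85.51858091643788 [256.63581347 189.4220458 ]
[251.49333333 171.97333333] [240 167  28  16  75] [432.90667491 -67.38782271]
```

View pics/w8.png

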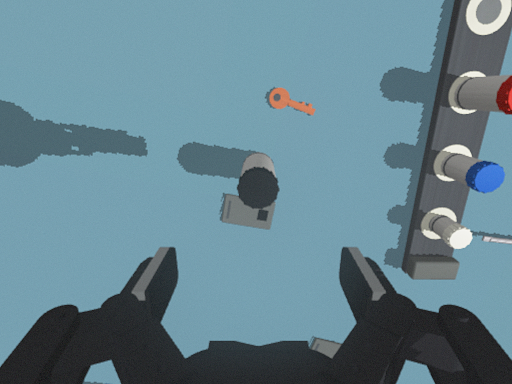

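The wrist view shows the black cap top at (258,188). The red, blue and white canisters are standing on their marks.

{"fn": "move_arm", "kwargs": {
  "targets": "0 0.2 -4 0 1;0 0.2 -8 0 1;0 0.2 -12 0 1;0 0.2 -15 0 1;0 0.2 -15 0 1;0 0.2 -15 0 0;0 0.2 -15 0 0;0 0.2 -15 0 0;0 0.2 -15 0 0;0 0.2 -15 0 0;0 0.2 -15 0 0;0 0.2 -15 0 0",
  "newtons": 45
}}

```text
time: 16.8
eef_pos: [442.5, -81.5, 36.6]
tool_rot: [0.001, 0.62, 0.785, 0.0]
ft_force: [-1.1, 0.5, 7.0]
finger_gap: 35.0
finger_force: 44.1
```

{"fn": "move_arm", "kwargs": {
  "targets": "0 0 4 0 0;0 0 8 0 0;2 2.3 10.5 0 0;5 5.8 10.5 0 0;8 9.2 10.5 0 0;11 12.7 10.5 0 0;14 16.2 10.5 0 0;17 19.6 10.5 0 0;17.75 20.5 9 0 0;17.75 20.5 6 0 0;17.75 20.5 5 0 0;17.75 20.5 5 0 0"
}}

```text
time: 18.0
eef_pos: [618.4, 123.6, 84.3]
tool_rot: [-0.001, 0.62, 0.785, -0.001]
ft_force: [-0.1, -0.1, -1.6]
finger_gap: 35.2
finger_force: 45.9
```

Run:
```python
from plant import robot,cams
from h import *
s=cams.snapshot("wrist"); cv2.imwrite("pics/w9.png",s["img"][:,:,::-1]);np.save("w9.npy",s,allow_pickle=True)
st=robot.state();z=st["eef_pos"][2]+49;print(st["eef_pos"],st["finger_gap"],st["finger_force"],proj(s,np.r_[st["eef_pos"][:2],z]),proj(s,np.array([619.2,123.8,12])))
```

```text
[619.20410305 123.50175599  85.83857394] 35.16619240387475 45.90512216091156 [260.25047933 315.88890413] [259.60332344 201.90192476]
```

View pics/w9.png

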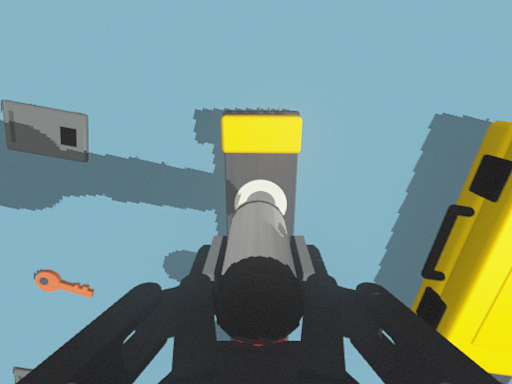

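Mark 1 is where predicted, at (260,203). The canister sits about 5 mm towards the yellow block, so I'll shift it back 3–4 mm while lowering.

{"fn": "move_arm", "kwargs": {
  "targets": "0.1 -0.35 -2 0 0;0.1 -0.35 -3 0 0;0.1 -0.35 -3.5 0 0;0.1 -0.35 -3.7 0 0;0.1 -0.35 -3.75 0 0;0.1 -0.35 -3.75 0 0;0.1 -0.35 -3.75 0 0.55;0.1 -0.35 -3.75 0 0.55;0.1 -0.35 -3.75 0 0.55;0.1 -0.35 -3.75 0 0.6;0.1 -0.35 1 0 0.6;0.1 -0.35 5 0 0.6"
}}

```text
time: 19.25
eef_pos: [620.0, 120.3, 136.4]
tool_rot: [-0.0, 0.62, 0.785, -0.0]
ft_force: [0.5, -0.1, 0.1]
finger_gap: 51.2
finger_force: 0.0
```

{"fn": "move_arm", "kwargs": {
  "targets": "0 0 4 0 0.6;-4 0 8 0 0.6;-9 0 8 0 0.6;-14 0 8 0 0.6;-19 0 8 0 0.6;-19 0 8 0 0.6;-19 0 8 0 0.6"
}}

```text
time: 19.95
eef_pos: [430.0, 120.4, 216.0]
tool_rot: [0.001, 0.62, 0.785, 0.001]
ft_force: [-0.1, -0.2, 1.0]
finger_gap: 51.2
finger_force: 0.0
```

Run:
```python
from plant import robot,cams
from h import *
ims=[]
M=np.array([[619.2,123.8],[636.5,50.8],[653.9,-22.2],[671.2,-95.2]]);H=[85,70,55,40]
for n in("scene","side"):
    s=cams.snapshot(n);im=s["img"][:,:,::-1].copy()
    us=np.array([proj(s,np.r_[m,12+h*t]) for m,h in zip(M,H) for t in(0,1)])
    print(n,us.round().tolist())
    x0,y0=(us.min(0)-25).astype(int);x1,y1=(us.max(0)+25).astype(int)
    c=cv2.resize(im[y0:y1,x0:x1],None,fx=3,fy=3,interpolation=cv2.INTER_CUBIC)
    for u in us: cv2.drawMarker(c,tuple(int(q) for q in (u-[x0,y0]+.5)*3),(0,255,0),0,10,1)
    f=min(400/c.shape[1],600/c.shape[0]);ims.append(cv2.resize(c,None,fx=f,fy=f))
h=max(i.shape[0] for i in ims)
cv2.imwrite("pics/end.png",np.hstack([cv2.copyMakeBorder(i,0,h-i.shape[0],0,0,0) for i in ims]))
print(robot.state()["time"],robot.state()["ft_force"])
```

```text
scene [[278.0, 256.0], [278.0, 218.0], [245.0, 239.0], [243.0, 208.0], [214.0, 223.0], [212.0, 200.0], [187.0, 209.0], [184.0, 193.0]]
side [[252.0, 149.0], [252.0, 118.0], [275.0, 166.0], [276.0, 140.0], [300.0, 185.0], [302.0, 164.0], [327.0, 205.0], [329.0, 190.0]]
20.05 [ 0.31085899 -0.80917311  0.7304724 ]
```

View pics/end.png

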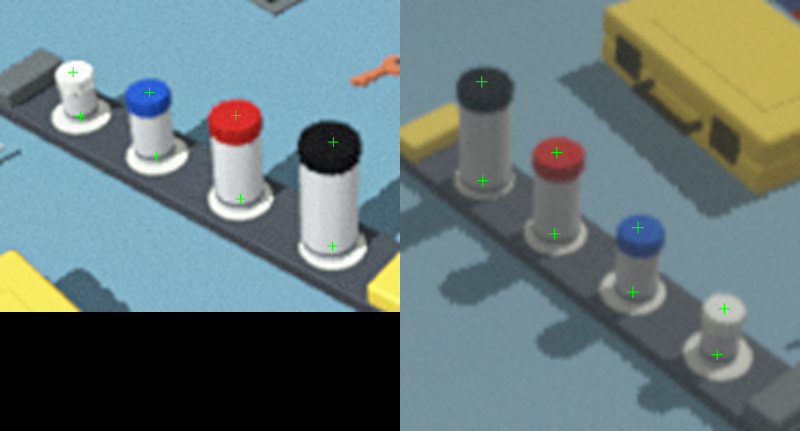

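All four canisters are upright, released and in the right order, with tops and bases within a few mm of the predicted mark positions in both views. I'm handing in.

```bash
python3 -c "
from plant import robot;print(robot.finish_job())"
```

```text
the job is handed in; nothing more can be done
None
```

I handed the job in at about 20 s on the robot's clock: all four canisters stand released on their marks, tallest at the yellow block to shortest at the grey end, each within a few mm by camera check; the hand-in returned no verdict.

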